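# Refit the washed rotor in the bench centrifuge

### The job

The washed large rotor is hanging by its loop on one of the two drip hooks. Lift it off its hook, lower it (do not drop it) onto the upright spindle inside the open centrifuge until it sits fully down, then swing the centrifuge lid shut. Leave the small rotor hanging on its hook and do not disturb the bottle, the jar or the dish on the bench.

Things in the scene. Friction and masses are not known exactly. Their poses are not given: they have to be found in the camera images.
- large_rotor: Larger of two plain aluminium centrifuge rotors (0.24 to 0.44 kg): disc 90 mm in diameter, 28 mm high, eight dark tube wells on top, through bore 15 mm in diameter on its axis, a steel lifting loop standing over the bore. Origin: centre of the disc's underside; z up along the bore, y from one loop leg to the other. Hangs on hook_1, which may be the left or the right stand.
- large_rotor_eye (a point): Underside of the peak of the large rotor's loop, 78.5 mm above its origin, by which it hangs. The loop is rigid 7 mm round bar: two vertical legs centred at y = +17 and -17 mm (41 mm over their outsides), straight up to 42 mm above the disc top, joined by a shallow gable with its peak (bar axis) 54 mm above the disc top. Loop square to the hook bar within 0.15 rad.
- small_rotor: The smaller rotor: same material, height, bore and loop, but the disc is 60 mm in diameter with ten small wells. Hangs on hook_2 and stays there. Origin: centre of the disc's underside, z up.
- hook_1: Drip stand, fixed: dark base 100 x 90 x 12 mm, steel post 8 mm thick, 158 mm high. From the post top an 8 mm round bar runs along the stand's -x, dipping 6 mm over 60 mm, then turns up to a tip 83 mm from the post. Origin: foot of the post on the bench, z up. To come off, the loop must rise over 16 mm (at most 45 mm, then the disc meets the bar) and move along the stand's -x.
- hook_1_seat (a point): Top of hook_1's bar at its lowest point, 60 mm from the post, 156 mm above the bench; the loop's peak hangs within 3 mm of here. Axes as the stand's.
- hook_2: The other drip stand, identical, carrying the small rotor.
- centrifuge: Bench centrifuge, white housing 190 x 190 mm, rim 150 mm above the bench, heavy and fixed. Front (panel) faces its -x. Round chamber open at the top, 164 mm in diameter, floor 36 mm above the bench. Origin: centre of the underside, z up.
- spindle_seat (a point): Centre of the dark shoulder (44 mm in diameter) in the middle of the chamber, 45 mm above the bench, on which the rotor's underside sits. The spindle stands on it: 12 mm in diameter, 30 mm high, straight for 22 mm, then tapering to 4 mm. A rotor fully down has its origin at this point. Axes as the centrifuge's.
- lid (a joint): Lid hinge angle: 0 = shut, grows as it opens, about 1.57 = upright; starts open at 1.5 to 1.75 rad. Stiff hinge (about 0.25 N m): the lid stays wherever it is left and must be pushed all the way shut.
- lid_hinge (a point): Middle of the hinge axis (fixed), on the centrifuge's back (+x) rim, 90 mm from the centre and 154 mm above the bench; the axis runs along the centrifuge's y. Axes as the centrifuge's.
- lid_edge (a point): Middle of the lid's free edge, 185 mm from the hinge axis. The lid is a flat plate 180 mm wide and 8 mm thick, white frame with a clear window; with the lid upright its outer face looks to the centrifuge's +x.
- wash_bottle: Clear bottle with a blue cap, 66 mm in diameter, 160 mm high, standing behind; a bystander. Origin: centre of the underside.
- dish: Open glass dish 90 mm in diameter, 16 mm high, standing between the centrifuge and the stands; a bystander. Origin: centre of the underside.
- jar: Amber jar with a black cap, 56 mm in diameter, 75 mm high, standing behind the hooks; a bystander. Origin: centre of the underside.
There are look-alikes about, which are no part of the job. Leave any pink or red look-alike of the large_rotor alone.

How it is judged:
On the way, in this order (a step that is already met when the one before it is completed fails the run):
1. the large rotor is lifted clear of its hook (distance between large_rotor and hook_1_seat above 0.12 m and contact force between large_rotor and hook_1 below 0.05 N and contact force between the fingers and large_rotor above 0.5 N and height (world z) of large_rotor above 0.05 m), for 0.1 s.
2. the large rotor sits fully down on the spindle (horizontal distance between large_rotor and spindle_seat below 0.003 m and z of large_rotor in the frame of spindle_seat between -0.003 and 0.003 m and angle between large_rotor's own z axis and vertical below 0.06 rad), for 0.2 s.
3. the lid is shut (value of joint lid below 0.05 rad), for 0.1 s.
At the end, for the whole second after the job is handed in: The large rotor rests upright (within 0.06 rad) on the spindle shoulder, its origin within 3 mm of the seat point sideways and in height; the lid is shut (below 0.05 rad); the small rotor still hangs on its hook and the bottle, dish and jar are within 30 mm of where they started (all of step 2 and value of joint lid below 0.05 rad and linear speed of large_rotor below 0.02 m/s and distance of each of small_rotor, wash_bottle, dish, jar from where it was at the start of the episode below 0.03 m); the robot touches nothing.
It fails at once if the large rotor is dropped (falling faster than 0.45 m/s out of the fingers) (contact force between the fingers and large_rotor below 0.05 N and linear speed of large_rotor above 0.45 m/s).
It fails at once if the small rotor, bottle, dish or jar is moved by more than 30 mm (distance of any of small_rotor, wash_bottle, dish, jar from where it was at the start of the episode above 0.03 m).
It also fails if it takes over 72 s, if anything falls off the work surface, if the arm or the gripper's body presses on something with over 40 N, if the wrist force passes 120 N, or if a joint passes its speed limit or range.

### The arm

A 6-joint arm with a two-finger parallel gripper is mounted at the origin on the work surface. World frame = base frame: x ahead of the robot, y to its left, z up, the work surface at z = 0. Lengths are in m, angles in rad, forces in N, time in s.
With the tool pointing down it reaches from about 0.3 to 0.775 m from the base axis. Payload 14.6 kg.
Tool frame: the origin (TCP) lies midway between the tips of the shut fingers; the grasp point (between the pads) lies 19 mm behind it (tcp_to_grasp is the distance from the TCP to the grasp point, in m); z points along the fingers, y is the line along which they close (so a half turn about z gives the same grasp; the last joint's range is limited). The gripper opens to 94 mm and grips with 3 to 60 N. Pads are 16 mm wide; open, the fingers measure 119 mm over their backs; the gripper's body (75 mm by 177 mm) begins 78 mm behind the grasp point.
Start: joints at [1.205, 0.3, 1.521, -0, 1.321, -0.067], TCP at [0.162, 0.526, 0.172] pointing down, gripper open.
Joint ranges: [-3.03, 3.03], [-0.79, 2.21], [0.23, 2.52], [-1.04, 4.18], [0, 3.07], [-2.55, 2.55]. Speed limits (rad/s): [2.22, 2.22, 2.57, 3.14, 3.14, 3.14].

### API

Orientations are given as [roll, pitch, yaw] about the fixed x, y, z axes, in that order (R = Rz(yaw) Ry(pitch) Rx(roll)).
In Python, from station import * gives the robot as it stands.
- The arm moves only by the tool send_rows, never from a script. Its argument "motion" is a list of rows, each a list of 3 entries, a list of its own where there are three numbers: the shift along the tool's x, y, z in units of 0.03 m (1.0 is 0.03 m), then the turn, a rotation vector about the tool's x, y, z in units of 0.12 rad (1.0 is 0.12 rad), then the opening, from -1 (shut) to 1 (fully open). In form: [[[x, y, z], [rx, ry, rz], grip], ...]. A call has 1 to 12 rows; each row shifts and turns the commanded pose from where the row before left it, along the tool's axes as they then stand; what a row does not reach is not made up. A row lasts 1/10 s, in which the tool goes at most 50 mm and 8.59 degrees, less where a joint would pass 70% of its speed; a pose out of reach is approached as far as the arm can. A call with a number of a shift or a turn outside -1 to 1 is refused whole. A call with a gripper value outside its range is refused whole. The fingers move at their own pace and stop on an object; "squeeze" is the grip in N (left out, the last holds). Time passes only in rows, so rows that do not move let the fingers close. It gives the time, the measured TCP pose, the force, the opening and the grip force at its end, in the units of the state.
- get_obs(): the state, without advancing time (a new reading comes with each control period).
- camera(name): name is "scene" or "top" or "wrist"; returns a dict with "pixels" (400x640x3 uint8, red, green, blue), "depth" (400x640 float32, m along the optical axis (not along the pixel's ray), 0 where there is no reading), "fx", "fy", "cx", "cy" (pixels), "rvec" (rotation vector, rad) and "tvec" (3), from world to camera coordinates, as OpenCV has them. Camera axes: x right, y down, z forward; pixel columns grow to the right and rows downward; lengths in m; the calibration is good to about 2 mm. A picture is of the moment at which its call begins.
- hand_in(): hands the job in; it is judged then, once.
The state is a dict: "time_s": time; "qpos": joint angles; "joint_vel": joint speeds; "tau": joint torques, N m; "ee_pos": TCP position; "eef_rot": TCP orientation; "force": force on the tool from outside, world axes, zero at the start; "moment": the same for the moment, N m; "grip_width": finger opening in m; "grip_force": force on a finger pad.
Only numpy, scipy, OpenCV 4.12 (cv2) and the standard library are available. Lean on these libraries where they do the work, as an engineer would, in place of code of your own. Each camera call takes 0.05 s, during which the arm holds its last target. There are 200 camera calls.

## Working session

There is one attempt and no reset: what is moved stays moved. The work goes in short steps, Python scripts to look and compute and a tool call to move; the robot and the scene stay as the last step left them, time stands still between calls to the robot, and variables do not carry over. Pictures are saved under pics/ and viewed, at most 10 in all, crops included, and the job is handed in when it is done.

Besides the shell and the picture viewer there is one more tool, called after "Request:" as name(argument=value, ...) on one line, values as JSON. send_rows: Moves the arm, as the interface text tells. Its arguments: {"type":"object","properties":{"motion":{"type":"array"},"squeeze":{"type":"number"}},"required":["motion"]}

```bash
mkdir -p pics; ls; cat > h.py <<'E'
from station import *
import numpy as np, cv2
def cam(n):
    c=camera(n); R=cv2.Rodrigues(np.array(c["rvec"],float))[0]; t=np.array(c["tvec"],float).ravel()
    d=c["depth"]; v,u=np.mgrid[:400,:640]
    P=np.stack([(u-c["cx"])/c["fx"]*d,(v-c["cy"])/c["fy"]*d,d],-1)
    W=(P-t)@R   # R^T (P-t)
    W[d==0]=np.nan
    return c,W,R,t
def save(c,n): cv2.imwrite("pics/"+n,cv2.cvtColor(c["pixels"],cv2.COLOR_RGB2BGR))
E
python3 - <<'E'
from h import *
a=cam("scene");b=cam("top")
save(a[0],"s0.png");save(b[0],"t0.png")
np.savez("c0.npz",s=a[1],t=b[1],sp=a[0]["pixels"],tp=b[0]["pixels"])
for x in(a,b):print(x[0]["fx"],x[0]["cx"],x[0]["cy"],-x[2].T@x[3])
print(get_obs())
E
```

```text
pics
438.6695061529154 320.8970906260423 201.63987263751187 [1.13188869 0.39174455 1.11863541]
393.44622253742733 329.88200814399187 200.49834697462208 [0.4115452  0.17274955 1.10415302]
{'time_s': 0.1, 'qpos': array([ 1.20538763e+00,  3.00448645e-01,  1.52152508e+00,  8.00760319e-06,
        1.32066265e+00, -6.66065917e-02]), 'joint_vel': array([-2.25915155e-05, -4.75225850e-04, -2.25545745e-03,  4.14883178e-05,
        1.11293218e-03,  5.03857820e-04]), 'tau': array([ 1.54558649e-03, -5.32643330e+01, -3.53280723e+01,  7.09415227e-02,
        2.35807820e-02, -5.17833610e-05]), 'ee_pos': array([0.161816  , 0.52538094, 0.17122234]), 'eef_rot': array([-3.14055176e+00, -7.72068160e-05,  2.84278853e+00]), 'force': array([0.1918004 , 0.21136469, 0.39107483]), 'moment': array([0.02621812, 0.0296515 , 0.03799406]), 'grip_force': 0.0, 'grip_width': 0.09403268165450272}
```

View pics/s0.png

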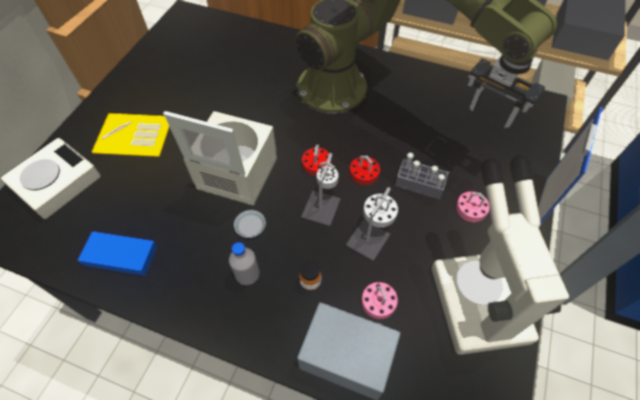

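View pics/t0.png

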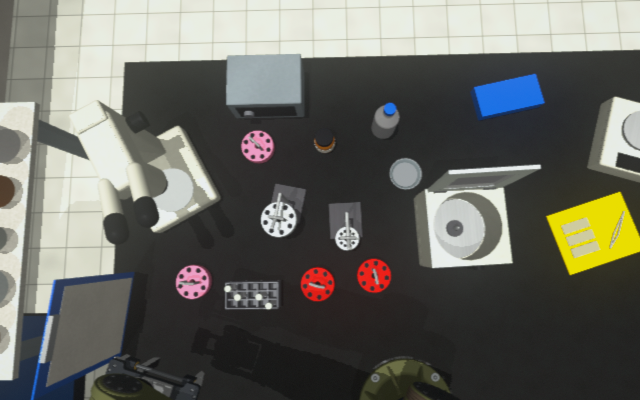

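The scene view shows the large rotor hanging at (380,208) and the small one at (327,176), with the centrifuge at about (235,160). In the top view the large rotor is at (279,219), the small one at (347,238), the centrifuge at (465,228) with its spindle near (455,228), and the lid behind it (+x).

```bash
python3 - <<'E'
from h import *
z=np.load("c0.npz")
W=z["t"];p=z["tp"]
g=lambda u,v:np.round(W[v,u],3)
print("rotor px",g(279,228),g(270,215),"rim",g(425,225),g(505,225),g(455,228),g(440,240))
S=z["s"]
# points of large rotor by region & height, from both
for n,A in(("t",W),("s",S)):
    X,Y,Z=A[...,0],A[...,1],A[...,2]
    for nm,(x0,x1,y0,y1) in {"large":(.2,.5,.2,.45),"small":(.2,.5,.06,.2),"cent":(.2,.55,-.4,0)}.items():
        m=(X>x0)&(X<x1)&(Y>y0)&(Y<y1)
        for a,b in ((.095,.115),(.12,.145),(.145,.152),(.152,.18),(.2,.34)):
            k=m&(Z>a)&(Z<b)
            if k.sum()>8: q=A[k];print(n,nm,a,b,k.sum(),q.mean(0).round(4),q.min(0).round(3),q.max(0).round(3))
a=z["tp"][170:280,240:370];b=z["tp"][170:280,400:530]
cv2.imwrite("pics/crop.png",cv2.cvtColor(np.hstack([cv2.resize(i,None,fx=3,fy=3,interpolation=2) for i in(a,b)]),cv2.COLOR_RGB2BGR))
E
```

```text
rotor px [0.471 0.319 0.105] [0.505 0.341 0.108] rim [ 0.471 -0.047  0.125] [ 0.466 -0.232  0.152] [ 0.466 -0.138  0.067] [ 0.436 -0.105  0.036]
t large 0.095 0.115 494 [0.4734 0.3201 0.107 ] [0.279 0.277 0.095] [0.5   0.421 0.112]
t large 0.145 0.152 10 [0.4935 0.3122 0.1504] [0.49  0.302 0.148] [0.498 0.341 0.152]
t large 0.152 0.18 74 [0.4875 0.3234 0.1619] [0.468 0.309 0.152] [0.5   0.339 0.173]
t small 0.095 0.115 318 [0.4425 0.149  0.1071] [0.415 0.119 0.098] [0.499 0.177 0.112]
t small 0.152 0.18 152 [0.454  0.1477 0.1599] [0.415 0.128 0.152] [0.499 0.164 0.174]
t cent 0.095 0.115 378 [ 0.4667 -0.1472  0.1056] [ 0.366 -0.226  0.095] [ 0.55  -0.044  0.115]
t cent 0.12 0.145 492 [ 0.4688 -0.1472  0.133 ] [ 0.368 -0.227  0.12 ] [ 0.55  -0.044  0.145]
t cent 0.145 0.152 2061 [ 0.4495 -0.1429  0.1495] [ 0.369 -0.242  0.145] [ 0.55  -0.045  0.152]
t cent 0.152 0.18 228 [ 0.4585 -0.1381  0.1529] [ 0.369 -0.239  0.152] [ 0.55  -0.046  0.158]
s large 0.095 0.115 292 [0.475  0.3237 0.1071] [0.273 0.277 0.095] [0.5   0.424 0.113]
s large 0.12 0.145 20 [0.4966 0.3166 0.1342] [0.493 0.301 0.124] [0.5   0.342 0.144]
s large 0.152 0.18 68 [0.4891 0.3236 0.162 ] [0.468 0.304 0.153] [0.5   0.34  0.173]
s small 0.095 0.115 234 [0.4486 0.1522 0.1067] [0.414 0.118 0.096] [0.474 0.177 0.115]
s small 0.12 0.145 26 [0.4452 0.1453 0.1315] [0.441 0.128 0.12 ] [0.449 0.167 0.145]
s small 0.145 0.152 13 [0.4444 0.1452 0.149 ] [0.439 0.128 0.145] [0.447 0.166 0.152]
s small 0.152 0.18 108 [0.4535 0.1475 0.1607] [0.416 0.128 0.152] [0.499 0.165 0.174]
s cent 0.095 0.115 238 [ 0.4322 -0.0855  0.105 ] [ 0.367 -0.178  0.095] [ 0.548 -0.044  0.115]
s cent 0.12 0.145 366 [ 0.4269 -0.1008  0.133 ] [ 0.367 -0.218  0.12 ] [ 0.549 -0.044  0.145]
s cent 0.145 0.152 628 [ 0.4209 -0.1154  0.1496] [ 0.366 -0.242  0.145] [ 0.55  -0.045  0.152]
s cent 0.152 0.18 206 [ 0.4244 -0.1153  0.1533] [ 0.371 -0.241  0.152] [ 0.549 -0.045  0.166]
```

View pics/crop.png

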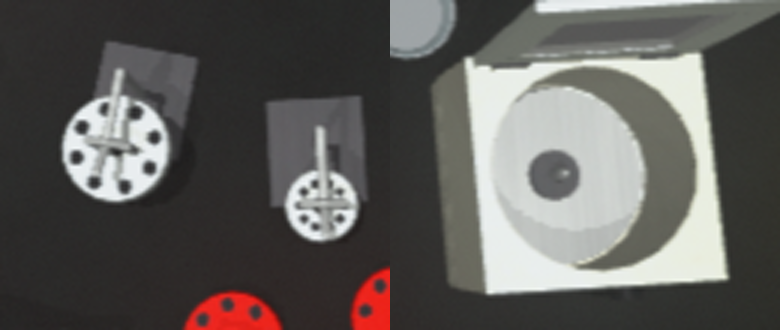

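The crop shows the large rotor (left) with its loop across the bar, both stands slightly rotated, and the centrifuge rotated a few degrees with the dark shoulder visible off-centre through the chamber opening.

```bash
cat >> h.py <<'E'
def ray(c,R,t,uv,z):
    uv=np.atleast_2d(uv).astype(float); o=-R.T@t
    d=np.c_[(uv[:,0]-c["cx"])/c["fx"],(uv[:,1]-c["cy"])/c["fy"],np.ones(len(uv))]@R
    return o+d*((z-o[2])/d[:,2])[:,None]
def disc(A,box,z0,z1):
    x0,x1,y0,y1=box
    return (A[...,0]>x0)&(A[...,0]<x1)&(A[...,1]>y0)&(A[...,1]<y1)&(A[...,2]>z0)&(A[...,2]<z1)
def line(q):
    v=cv2.fitLine(q.astype(np.float32),cv2.DIST_HUBER,0,.01,.01).ravel();return v.round(4)
E
python3 - <<'E'
from h import *
for n in("top","scene"):
    c,W,R,t=cam(n);p=c["pixels"]; print(n)
    m=disc(W,(.4,.54,.26,.39),.1,.113)
    m=cv2.morphologyEx(m.astype(np.uint8),cv2.MORPH_CLOSE,np.ones((5,5)))
    k=max(cv2.findContours(m,0,1)[0],key=cv2.contourArea)
    h=cv2.convexHull(k)[:,0]; P=ray(c,R,t,h,.1055)
    print("rotor circ",cv2.fitEllipse(P[:,:2].astype(np.float32)*1000), cv2.minEnclosingCircle(P[:,:2].astype(np.float32)*1000))
    m=disc(W,(.45,.6,.27,.38),.12,.2); q=W[m]; np.save(n+"_loop.npy",q)
    # bar: points x away; loop: within
    b=q[(q[:,0]>.505)]; print("bar/post",line(b[:,:2]),len(b),b.min(0),b.max(0))
    # loop legs
    l=q[(q[:,2]<.15)&(q[:,0]<.51)]; print("low loop",l.round(3)[:40].tolist())
    # rim
    m=disc(W,(.34,.6,-.27,-.02),.145,.1525).astype(np.uint8)
    q=W[m>0]; 
    P=np.array(q[:,:2],np.float32)*1000
    print("rim rect",cv2.minAreaRect(P))
    # dark shoulder
    m=disc(W,(.4,.52,-.2,-.08),.038,.056).astype(np.uint8); m&=(p.max(2)<120).astype(np.uint8)
    k=cv2.findContours(m,0,1)[0]
    if k:
        k=max(k,key=cv2.contourArea);
        if len(k)>5:
            P=ray(c,R,t,cv2.convexHull(k)[:,0],.045);print("shoulder",cv2.fitEllipse(P[:,:2].astype(np.float32)*1000))
    m=disc(W,(.4,.52,-.2,-.08),.06,.08);print("tip",W[m].round(4)[:10].tolist())
    # lid
    q=W[disc(W,(.4,.75,-.3,.02),.17,.4)];print("lid",q.min(0),q.max(0),[q[abs(q[:,2]-z)<.01].mean(0).round(3).tolist() for z in(.2,.25,.3,.33)])
    # dish
    q=W[disc(W,(.5,.7,-.05,.1),.008,.022)]
    if len(q):print("dish",q.min(0),q.max(0))
E
```

```text
top
rotor circ ((494.5334167480469, 321.2688293457031), (88.91014862060547, 90.0696792602539), 144.71841430664062) ((494.5874938964844, 321.1317138671875), 45.0739860534668)
bar/post [ 0.9743 -0.2254  0.5265  0.3147] 74 [0.50679817 0.30605996 0.12233371] [0.55591105 0.32388394 0.16444229]
low loop [[0.501, 0.339, 0.149], [0.499, 0.342, 0.149], [0.494, 0.338, 0.142], [0.495, 0.337, 0.132], [0.495, 0.303, 0.126], [0.491, 0.302, 0.149], [0.492, 0.302, 0.131], [0.489, 0.306, 0.141], [0.489, 0.304, 0.135], [0.49, 0.303, 0.125]]
rim rect ((466.9281311035156, -143.38040161132812), (189.72007751464844, 192.4387969970703), 2.221358299255371)
shoulder ((466.7665100097656, -142.2567138671875), (40.4691276550293, 42.676231384277344), 21.299741744995117)
tip [[0.4707, -0.1378, 0.0685], [0.4706, -0.1404, 0.0687], [0.4705, -0.1424, 0.0707], [0.4703, -0.1442, 0.0733], [0.4683, -0.1388, 0.0648], [0.4678, -0.1391, 0.0724], [0.4676, -0.141, 0.0747], [0.4675, -0.1433, 0.0755], [0.4678, -0.1478, 0.0694], [0.4653, -0.1367, 0.0712]]
lid [ 0.55096878 -0.22971425  0.17061014] [ 0.57274654 -0.04811233  0.3423
[... 877 characters left out ...]
, 0.337, 0.148], [0.5, 0.342, 0.149], [0.502, 0.337, 0.145], [0.5, 0.34, 0.144], [0.499, 0.335, 0.134], [0.499, 0.338, 0.137], [0.502, 0.341, 0.142], [0.498, 0.336, 0.129], [0.5, 0.338, 0.133], [0.501, 0.341, 0.136], [0.502, 0.337, 0.13], [0.502, 0.339, 0.131], [0.497, 0.341, 0.125], [0.502, 0.337, 0.125], [0.501, 0.34, 0.125]]
rim rect ((466.6040344238281, -143.39065551757812), (196.14886474609375, 192.82302856445312), 2.2893245220184326)
tip []
lid [ 0.55035032 -0.23131899  0.17002061] [ 0.57415317 -0.04799135  0.34320374] [[0.562, -0.137, 0.2], [0.564, -0.135, 0.25], [0.567, -0.134, 0.3], [0.567, -0.135, 0.332]]
dish [ 0.50411218 -0.04940962  0.00800174] [0.66801776 0.02141102 0.02180976]
```

Request:
send_rows(motion=[[[0,0,-1],[0,0,-0.49],1],[[0,0,-1],[0,0,-0.49],1],[[0,0,-1],[0,0,0],1],[[0,0,0],[0,0,0],1]], squeeze=30)

```text
time_s: 0.6
ee_pos: [0.1623, 0.5267, 0.2657]
eef_rot: [3.136, 0.001, 2.96]
force: [0.6, 0.7, -0.2]
grip_width: 0.0939
grip_force: 0.0
```

Request:
send_rows(motion=[[[-0.9,-0.35,0],[0,0,0],1],[[-0.9,-0.35,0],[0,0,0],1],[[-0.9,-0.35,0],[0,0,0],1],[[-0.9,-0.35,0],[0,0,0],1],[[-0.9,-0.35,0],[0,0,0],1],[[-0.9,-0.35,0],[0,0,0],1],[[-0.9,-0.35,0],[0,0,0],1],[[-0.9,-0.35,0],[0,0,0],1],[[-0.9,-0.35,0],[0,0,0],1],[[-0.9,-0.35,0],[0,0,0],1],[[-0.9,-0.35,0],[0,0,0],1],[[-0.9,-0.35,0],[0,0,0],1]])

```text
time_s: 1.8
ee_pos: [0.4587, 0.3424, 0.2608]
eef_rot: [-3.141, -0.001, 2.96]
force: [0.9, 1.1, 0.2]
grip_width: 0.0943
grip_force: 0.0
```

Request:
send_rows(motion=[[[0,0,0],[0,0,0],1],[[0,0,0],[0,0,0],1],[[0,0,0],[0,0,0],1]])

```text
time_s: 2.1
ee_pos: [0.4572, 0.3437, 0.2614]
eef_rot: [-3.141, -0.0, 2.961]
force: [0.3, 0.2, 0.1]
grip_width: 0.0942
grip_force: 0.0
```

Request:
send_rows(motion=[[[-0.7,-0.26,0],[0,0,0],1],[[-0.7,-0.26,0],[0,0,0],1],[[0,0,1],[0,0,0],1],[[0,0,1],[0,0,0],1],[[0,0,0],[0,0,0],1],[[0,0,0],[0,0,0],1]])

```text
time_s: 2.7
ee_pos: [0.496, 0.321, 0.2027]
eef_rot: [3.141, 0.0, 2.961]
force: [0.7, -0.5, -0.5]
grip_width: 0.0941
grip_force: 0.0
```

```bash
python3 - <<'E'
from h import *
c,W,R,t=cam("wrist");save(c,"w1.png");print(get_obs()["ee_pos"])
q=W[disc(W,(.4,.6,.25,.4),.118,.152)]
for s in(-1,1):
    l=q[(s*(q[:,1]-.321)>.008)&(q[:,0]<.52)]
    if len(l):print(s,len(l),np.median(l,0),l.min(0),l.max(0))
m=disc(W,(.4,.56,.26,.39),.1,.11);q=W[m];print(len(q),q.min(0),q.max(0))
E
```

```text
[0.4964089  0.32112083 0.20352918]
-1 62 [0.49088237 0.30403504 0.13829151] [0.49011552 0.30038104 0.11826897] [0.49623203 0.30696363 0.1517588 ]
1 68 [0.49626829 0.33740362 0.13871756] [0.49528883 0.33313128 0.11825519] [0.50205786 0.34064509 0.15185885]
3809 [0.45153717 0.27502727 0.10005259] [0.54031692 0.36433328 0.10995264]
```

View pics/w1.png

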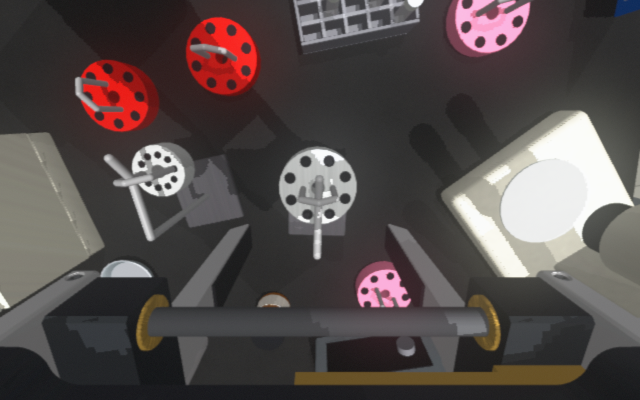

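The wrist view shows the rotor at (318,187), centred between the fingers, with nothing in the path of the fingers.

Request:
send_rows(motion=[[[0,0.02,0.6],[0,0,0],1],[[0,0,0.6],[0,0,0],1],[[0,0,0.6],[0,0,0],1],[[0,0,0.6],[0,0,0],1],[[0,0,0.5],[0,0,0],1],[[0,0,0],[0,0,0],1],[[0,0,0],[0,0,0],1]])

```text
time_s: 3.45
ee_pos: [0.497, 0.3215, 0.1165]
eef_rot: [3.14, 0.002, 2.961]
force: [-0.6, -0.7, 0.8]
grip_width: 0.094
grip_force: 0.0
```

Request:
send_rows(motion=[[[0,0,0],[0,0,0],-1],[[0,0,0],[0,0,0],-1],[[0,0,0],[0,0,0],-1],[[0,0,0],[0,0,0],-1],[[0,0,0],[0,0,0],-1],[[0,0,0],[0,0,0],-1],[[0,0,0],[0,0,0],-1],[[0,0,0],[0,0,0],-1]], squeeze=35)

```text
time_s: 4.25
ee_pos: [0.4965, 0.321, 0.1148]
eef_rot: [3.141, 0.0, 2.96]
force: [-0.8, 0.2, 1.7]
grip_width: 0.0383
grip_force: 35.0
```

Request:
send_rows(motion=[[[0,0,-0.3],[0,0,0],-1],[[0,0,-0.3],[0,0,0],-1],[[0,0,-0.3],[0,0,0],-1],[[0,0,0],[0,0,0],-1],[[0,0,0],[0,0,0],-1]])

```text
time_s: 4.75
ee_pos: [0.4965, 0.321, 0.1419]
eef_rot: [3.141, 0.0, 2.96]
force: [0.0, 0.8, -4.5]
grip_width: 0.0384
grip_force: 35.0
```

Request:
send_rows(motion=[[[0.4,0.01,0],[0,0,0],-1],[[0.4,0.01,0],[0,0,0],-1],[[0.4,0.01,0],[0,0,0],-1],[[0.4,0.01,0],[0,0,0],-1],[[0.4,0.01,0],[0,0,0],-1],[[0.4,0.01,0],[0,0,0],-1],[[0.4,0.01,0],[0,0,0],-1],[[0.4,0.01,0],[0,0,0],-1],[[0.4,0.01,0],[0,0,0],-1],[[0.2,0,0],[0,0,0],-1],[[0,0,0],[0,0,0],-1]])

```text
time_s: 5.85
ee_pos: [0.3842, 0.3444, 0.1419]
eef_rot: [3.141, 0.0, 2.961]
force: [0.4, -0.6, -4.7]
grip_width: 0.0387
grip_force: 35.0
```

Request:
send_rows(motion=[[[0,0,-0.6],[0,0,-0.3],-1],[[0,0,-0.7],[0,0,-0.3],-1],[[0,0,-0.7],[0,0,-0.3],-1],[[0,0,-0.7],[0,0,-0.3],-1],[[0,0,-0.6],[0,0,-0.3],-1],[[0,0,0],[0,0,0],-1]])

```text
time_s: 6.45
ee_pos: [0.3859, 0.3446, 0.2429]
eef_rot: [3.139, 0.003, 3.141]
force: [0.2, 0.4, -4.0]
grip_width: 0.0383
grip_force: 35.0
```

Request:
send_rows(motion=[[[0,-0.3,0],[0,0,0],-1],[[0,-0.6,0],[0,0,0],-1],[[0,-0.8,0],[0,0,0],-1],[[0,-0.8,0],[0,0,0],-1],[[0,-0.8,0],[0,0,0],-1],[[0,-0.8,0],[0,0,0],-1],[[0,-0.8,0],[0,0,0],-1],[[0,-0.8,0],[0,0,0],-1],[[0,-0.8,0],[0,0,0],-1],[[0,-0.8,0],[0,0,0],-1],[[0,-0.8,0],[0,0,0],-1],[[0,-0.8,0],[0,0,0],-1]])

```text
time_s: 7.65
ee_pos: [0.3838, 0.0757, 0.2395]
eef_rot: [-3.141, -0.002, 3.139]
force: [-0.3, -0.1, -4.3]
grip_width: 0.0383
grip_force: 35.0
```

Request:
send_rows(motion=[[[-0.3,-0.8,0],[0,0,0],-1],[[-0.3,-0.8,0],[0,0,0],-1],[[-0.3,-0.8,0],[0,0,0],-1],[[-0.3,-0.8,0],[0,0,0],-1],[[-0.3,-0.8,0],[0,0,0],-1],[[-0.3,-0.8,0],[0,0,0],-1],[[-0.3,-0.8,0],[0,0,0],-1],[[-0.3,-0.6,0],[0,0,0],-1],[[-0.3,-0.3,0],[0,0,0],-1],[[0,0,0],[0,0,0],-1],[[0,0,0],[0,0,0],-1]])

```text
time_s: 8.75
ee_pos: [0.4649, -0.1174, 0.2402]
eef_rot: [3.141, -0.001, 3.14]
force: [-1.1, 0.1, -2.8]
grip_width: 0.0384
grip_force: 35.0
```

```bash
cat > m.py <<'E'
from h import *
import sys
o=get_obs();print(o["ee_pos"],o["eef_rot"],o["force"])
zt=float(sys.argv[1])  # expected disc top z
for n in("top","scene"):
    c,W,R,t=cam(n);save(c,n+"_%d.png"%(o["time_s"]*100))
    x,y=o["ee_pos"][:2]
    m=disc(W,(x-.06,x+.06,y-.06,y+.06),zt-.012,zt+.012).astype(np.uint8)
    q=W[m>0]
    if len(q)<30: print(n,len(q));continue
    q=q[abs(q[:,2]-np.median(q[:,2]))<.006]
    A=np.c_[q[:,:2]-[x,y],np.ones(len(q))];s=np.linalg.lstsq(A,q[:,2],rcond=None)[0]
    print(n,len(q),"plane",s.round(4))
    k=np.vstack(cv2.findContours(cv2.morphologyEx(m,2,np.ones((2,2))),0,1)[0])
    P=ray(c,R,t,cv2.convexHull(k)[:,0],s[2])
    print("ell",cv2.fitEllipse(P[:,:2].astype(np.float32)*1000),cv2.minEnclosingCircle(P[:,:2].astype(np.float32)*1000))
E
python3 m.py 0.23
```

```text
[ 0.46491248 -0.11742126  0.24015657] [ 3.14104686e+00 -1.06152239e-03  3.14020492e+00] [-1.05701837  0.05866476 -2.84943934]
top 228 plane [ 0.0042 -0.0239  0.2319]
ell ((455.89080810546875, -113.25593566894531), (77.99356842041016, 87.0098876953125), 157.47216796875) ((453.3426208496094, -111.2246322631836), 43.88031005859375)
scene 450 plane [-0.0043 -0.0163  0.2331]
ell ((468.697998046875, -108.19275665283203), (85.79243469238281, 100.24610900878906), 142.72036743164062) ((469.7856750488281, -108.81714630126953), 50.12458419799805)
```

```bash
python3 - <<'E'
from h import *
from scipy.optimize import least_squares
z=np.load("c0.npz");c,_,R,t=cam("top")
W=z["t"]
m=disc(W,(.34,.6,-.27,-.02),.145,.156).astype(np.uint8)
ks,hi=cv2.findContours(m,cv2.RETR_CCOMP,1)
def circ(P,r=None):
    f=(lambda s:np.hypot(*(P-s[:2]).T)-(r or s[2]))
    s=least_squares(f,[*P.mean(0),r or .05],loss="soft_l1",f_scale=.001);return s.x.round(4),abs(s.fun).mean().round(5)
for k,h in zip(ks,hi[0]):
    if h[3]>=0 and len(k)>40:
        P=ray(c,R,t,k[:,0],.150)[:,:2];print("hole",circ(P),circ(P,.082))
# wrist
c,W,R,t=cam("wrist");save(c,"w2.png")
x,y=get_obs()["ee_pos"][:2]
m=disc(W,(x-.06,x+.06,y-.06,y+.06),.222,.242)
q=W[m];print(len(q),np.median(q[:,2]),q.min(0),q.max(0))
mm=cv2.morphologyEx(m.astype(np.uint8),cv2.MORPH_CLOSE,np.ones((7,7)))
k=max(cv2.findContours(mm,0,1)[0],key=cv2.contourArea)[:,0]
P=ray(c,R,t,k,.2315)[:,:2]
print(circ(P,.045),circ(P))
q=W[disc(W,(x-.04,x+.04,y-.03,y+.03),.244,.30)]
for s in(-1,1):
    l=q[s*(q[:,1]-y)>.008]
    if len(l):print(s,len(l),np.median(l,0),l.min(0),l.max(0))
print(x,y)
E
```

```text
hole (array([ 0.467 , -0.1419,  0.0824]), np.float64(0.00067)) (array([ 0.467 , -0.1419,  0.082 ]), np.float64(0.00074))
6527 0.23297664621158018 [ 0.41994894 -0.16274251  0.22200117] [ 0.50946669 -0.07388147  0.24196263]
(array([ 0.4626, -0.1186,  0.045 ]), np.float64(0.00919)) (array([ 0.4514, -0.1186,  0.0352]), np.float64(0.00576))
-1 654 [ 0.46207306 -0.13701915  0.2823495 ] [ 0.45626427 -0.14728643  0.24422566] [ 0.47454279 -0.12543665  0.29992205]
1 647 [ 0.46137636 -0.09867371  0.28224131] [ 0.45612712 -0.1088659   0.24485214] [ 0.47464396 -0.08732605  0.29999682]
0.4651123056371789 -0.11730737021975084
```

View pics/w2.png

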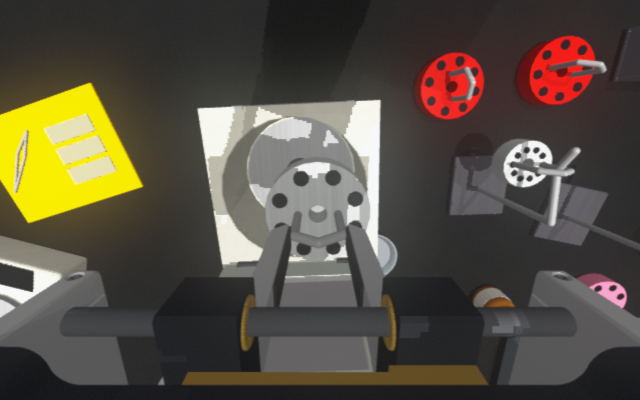

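The wrist view shows the rotor held square between the fingers, with the centrifuge chamber below at about (295,180) and clear of it.

Request:
send_rows(motion=[[[-0.04,-0.4,0],[0,0,0],-1],[[-0.04,-0.4,0],[0,0,0],-1],[[0,0,0],[0,0,0],-1],[[0,0,0.5],[0,0,0],-1],[[0,0,0.6],[0,0,0],-1],[[0,0,0.6],[0,0,0],-1],[[0,0,0.6],[0,0,0],-1],[[0,0,0.6],[0,0,0],-1],[[0,0,0.5],[0,0,0],-1],[[0,0,0.3],[0,0,0],-1],[[0,0,0],[0,0,0],-1],[[0,0,0],[0,0,0],-1]])

```text
time_s: 10.15
ee_pos: [0.4679, -0.1421, 0.1303]
eef_rot: [-3.141, 0.001, 3.14]
force: [0.3, -0.3, -4.1]
grip_width: 0.0385
grip_force: 35.0
```

Request:
send_rows(motion=[[[0,0,0.15],[0,0,0],-1],[[0,0,0.15],[0,0,0],-1],[[0,0,0.15],[0,0,0],-1],[[0,0,0.1],[0,0,0],-1],[[0,0,0.1],[0,0,0],-1],[[0,0,0.1],[0,0,0],-1],[[0,0,0],[0,0,0],-1]])

```text
time_s: 10.85
ee_pos: [0.4675, -0.1419, 0.1068]
eef_rot: [3.141, -0.001, 3.14]
force: [-0.4, 0.3, -3.5]
grip_width: 0.0383
grip_force: 35.0
```

Request:
send_rows(motion=[[[0,0,0.1],[0,0,0],-1],[[0,0,0.1],[0,0,0],-1],[[0,0,0],[0,0,0],-1]])

```text
time_s: 11.15
ee_pos: [0.4675, -0.1419, 0.1008]
eef_rot: [3.141, -0.001, 3.14]
force: [0.7, -0.6, -4.2]
grip_width: 0.0383
grip_force: 35.0
```

Request:
send_rows(motion=[[[0,0,0.1],[0,0,0],-1],[[0,0,0.1],[0,0,0],-1],[[0,0,0.1],[0,0,0],-1],[[0,0,0.1],[0,0,0],-1],[[0,0,0.1],[0,0,0],-1],[[0,0,0],[0,0,0],-1]])

```text
time_s: 11.75
ee_pos: [0.4675, -0.1419, 0.0858]
eef_rot: [3.141, -0.001, 3.14]
force: [0.0, -0.0, -4.8]
grip_width: 0.0379
grip_force: 35.0
```

Request:
send_rows(motion=[[[0,0,0.05],[0,0,0],-1],[[0,0,0.05],[0,0,0],-1],[[0,0,0],[0,0,0],-1]])

```text
time_s: 12.05
ee_pos: [0.4676, -0.1419, 0.0831]
eef_rot: [-3.142, -0.0, 3.14]
force: [0.1, -0.4, -4.1]
grip_width: 0.0381
grip_force: 35.0
```

Request:
send_rows(motion=[[[0,0,0.03],[0,0,0],-1],[[0,0,0],[0,0,0],-1]])

```text
time_s: 12.25
ee_pos: [0.4677, -0.1419, 0.0823]
eef_rot: [-3.142, -0.0, 3.14]
force: [-0.5, -0.6, -5.2]
grip_width: 0.0384
grip_force: 35.0
```

Request:
send_rows(motion=[[[0,0,0.03],[0,0,0],-1],[[0,0,0],[0,0,0],-1]])

```text
time_s: 12.45
ee_pos: [0.4676, -0.1419, 0.0814]
eef_rot: [-3.142, -0.0, 3.14]
force: [0.4, -1.4, -3.6]
grip_width: 0.0379
grip_force: 35.0
```

Request:
send_rows(motion=[[[0,0,0.03],[0,0,0],-1],[[0,0,0],[0,0,0],-1]])

```text
time_s: 12.65
ee_pos: [0.4682, -0.142, 0.081]
eef_rot: [-3.141, 0.001, 3.14]
force: [1.7, -1.0, 2.2]
grip_width: 0.0384
grip_force: 35.0
```

Request:
send_rows(motion=[[[0,0,0],[0,0,0],0.3],[[0,0,0],[0,0,0],0.3],[[0,0,0],[0,0,0],0.3],[[0,0,0],[0,0,0],0.3],[[0,0,-0.3],[0,0,0],0.3],[[0,0,-0.6],[0,0,0],0.3],[[0,0,-0.8],[0,0,0],0.3],[[0,0,-0.8],[0,0,0],0.3],[[0,0,-0.8],[0,0,0],0.3],[[0,0,-0.8],[0,0,0],0.3],[[0,0,-0.8],[0,0,0],0.3]])

```text
time_s: 13.75
ee_pos: [0.4675, -0.1419, 0.2293]
eef_rot: [-3.141, 0.001, 3.14]
force: [-1.2, 0.2, 0.3]
grip_width: 0.0607
grip_force: 0.0
```

Request:
send_rows(motion=[[[0.8,0,-0.8],[0,0,0],-1],[[0.8,0,-0.8],[0,0,0],-1],[[0.8,0,-0.8],[0,0,0],-1],[[0.8,0,-0.8],[0,0,0],-1],[[0.8,0,-0.8],[0,0,0],-1],[[0,0,0],[0,0,0],-1]])

```text
time_s: 14.35
ee_pos: [0.3467, -0.142, 0.3513]
eef_rot: [-3.138, 0.006, 3.14]
force: [1.1, -0.3, -0.8]
grip_width: 0.0165
grip_force: 0.0
```

```bash
python3 - <<'E'
from h import *
print(get_obs()["qpos"].round(3))
for n in("top","scene"):
    c,W,R,t=cam(n);save(c,"r_"+n+".png")
    q=W[disc(W,(.41,.53,-.2,-.08),.064,.08)]
    if len(q)>20:
        A=np.c_[q[:,:2]-[.467,-.142],np.ones(len(q))];print(n,len(q),np.linalg.lstsq(A,q[:,2],rcond=None)[0].round(4),np.median(q[:,2]),q.min(0),q.max(0))
    q=W[disc(W,(.44,.75,-.3,.02),.17,.4)];print("lid",q.min(0),q.max(0),[q[abs(q[:,2]-z)<.01].mean(0).round(3).tolist() for z in(.2,.25,.3,.33)])
E
```

```text
[-0.486 -0.185  1.626 -0.     1.694 -2.055]
top 888 [ 0.0016 -0.0026  0.0728] 0.07290565568917792 [ 0.42357512 -0.19817289  0.06424191] [ 0.52980599 -0.09615579  0.07964552]
lid [ 0.55098256 -0.22929984  0.17051274] [ 0.57313734 -0.04824804  0.34281687] [[0.557, -0.132, 0.2], [0.559, -0.136, 0.251], [0.56, -0.133, 0.301], [0.564, -0.137, 0.335]]
scene 84 [0.0494 0.009  0.0749] 0.07361700093467914 [ 0.42014083 -0.14735047  0.06951084] [ 0.4651328  -0.10266788  0.07882834]
lid [ 0.55019225 -0.23109788  0.17004041] [ 0.57446421 -0.04730252  0.34274522] [[0.562, -0.137, 0.201], [0.564, -0.137, 0.25], [0.567, -0.136, 0.3], [0.568, -0.137, 0.332]]
```

View pics/r_scene.png

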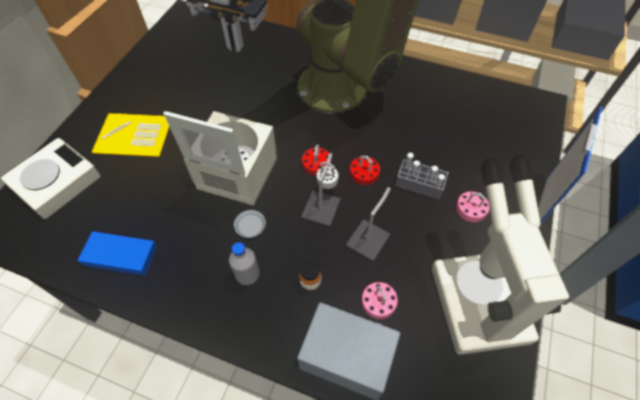

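The rotor's disc top reads 72.8 mm and level, so it is seated. The view shows the rotor in the chamber (235,150), the lid still open, the small rotor still hanging at (327,176), and the bystanders in place. Next is the lid.

Request:
send_rows(motion=[[[0,0,-0.9],[0,0,0],-1],[[0,0,-0.9],[0,0,0],-1],[[-0.6,0,0],[0,0,0],-1],[[-1,0,0],[0,0,0],-1],[[-1,0,0],[0,0,0],-1],[[-1,0,0],[0,0,0],-1],[[-1,0,0],[0,0,0],-1],[[-1,0,0],[0,0,0],-1],[[-1,0,0],[0,0,0],-1],[[-1,0,0],[0,0,0],-1],[[-1,0,0],[0,0,0],-1],[[0,0,0],[0,0,0],-1]])

```text
time_s: 15.65
ee_pos: [0.6087, -0.1415, 0.3962]
eef_rot: [3.139, -0.007, -3.142]
force: [0.7, -0.6, -1.1]
grip_width: -0.0
grip_force: 0.0
```

Request:
send_rows(motion=[[[0,0,0.7],[0,0,0],-1],[[0,0,0.8],[0,0,0],-1],[[0,0,0.8],[0,0,0],-1],[[0,0,0.7],[0,0,0],-1],[[0,0,0],[0,0,0],-1],[[0,0,0],[0,0,0],-1]])

```text
time_s: 16.25
ee_pos: [0.6057, -0.1419, 0.3116]
eef_rot: [3.141, -0.001, 3.141]
force: [-0.5, -0.1, 0.3]
grip_width: 0.0005
grip_force: 0.0
```

```bash
python3 - <<'E'
from h import *
o=get_obs();print(o["ee_pos"],o["force"])
p=o["ee_pos"]; hx,hz=.556,.154
L=np.array([p[0],p[2]])
for d in (92,80,68,56,44,32,20,10,3,0):
    a=np.radians(d); r=.155; off=.004+.008*abs(np.sin(a))
    T=np.array([hx-r*np.cos(a)+off*np.sin(a), hz+r*np.sin(a)+off*np.cos(a)])
    D=T-L; print(d,T.round(3),"tool x,z units",(-D[0]/.03).round(2),(-D[1]/.03).round(2)); L=T
E
```

```text
[ 0.60565472 -0.14186267  0.31163901] [-0.45229416 -0.09259075  0.26758708]
92 [0.573 0.308] tool x,z units 1.08 0.11
80 [0.541 0.309] tool x,z units 1.09 -0.01
68 [0.509 0.302] tool x,z units 1.08 0.22
56 [0.478 0.288] tool x,z units 1.01 0.45
44 [0.451 0.269] tool x,z units 0.9 0.66
32 [0.429 0.243] tool x,z units 0.74 0.85
20 [0.413 0.213] tool x,z units 0.54 0.99
10 [0.404 0.186] tool x,z units 0.28 0.9
3 [0.401 0.167] tool x,z units 0.09 0.66
0 [0.401 0.158] tool x,z units 0.01 0.28
```

Request:
send_rows(motion=[[[0.5,0,0.05],[0,0,0],-1],[[0.5,0,0.05],[0,0,0],-1],[[0.5,0,0],[0,0,0],-1],[[0.6,0,0],[0,0,0],-1],[[0.5,0,0.1],[0,0,0],-1],[[0.6,0,0.1],[0,0,0],-1],[[0.5,0,0.2],[0,0,0],-1],[[0.5,0,0.2],[0,0,0],-1],[[0,0,0],[0,0,0],-1]])

```text
time_s: 17.15
ee_pos: [0.4791, -0.142, 0.2917]
eef_rot: [-3.141, 0.001, 3.14]
force: [-0.0, 0.1, -0.1]
grip_width: 0.0007
grip_force: 0.0
```

Request:
send_rows(motion=[[[0.5,0,0.3],[0,0,0],-1],[[0.4,0,0.35],[0,0,0],-1],[[0.4,0,0.4],[0,0,0],-1],[[0.35,0,0.45],[0,0,0],-1],[[0.3,0,0.5],[0,0,0],-1],[[0.25,0,0.5],[0,0,0],-1],[[0.15,0,0.45],[0,0,0],-1],[[0.1,0,0.45],[0,0,0],-1],[[0,0,0.1],[0,0,0],-1],[[0,0,0],[0,0,0],-1]])

```text
time_s: 18.15
ee_pos: [0.4069, -0.142, 0.1862]
eef_rot: [-3.141, 0.001, 3.14]
force: [1.0, 0.6, -0.1]
grip_width: 0.0006
grip_force: 0.0
```

```bash
python3 - <<'E'
from h import *
c,W,R,t=cam("scene");save(c,"lid.png")
q=W[disc(W,(.3,.75,-.3,.02),.155,.4)]
print(len(q),q.min(0),q.max(0))
for x in(.38,.42,.46,.5,.53,.56):
    k=q[abs(q[:,0]-x)<.008];print(x,len(k),np.median(k[:,2]) if len(k) else 0)
E
```

```text
4611 [ 0.37142245 -0.23433032  0.15500589] [ 0.57442903 -0.04759542  0.39996387]
0.38 142 0.35942464232109106
0.42 623 0.3592741724972638
0.46 0 0
0.5 0 0
0.53 0 0
0.56 2230 0.24429256377520614
```

View pics/lid.png

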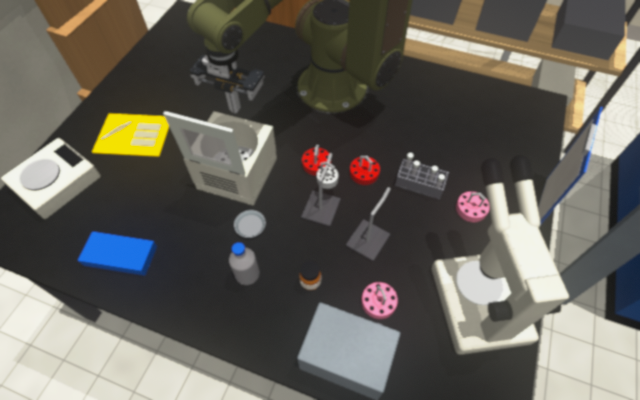

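```bash
python3 - <<'E'
from h import *
o=get_obs();p=o["ee_pos"];print(o["time_s"],p)
for n in("scene","top"):
    c,W,R,t=cam(n);save(c,"l2_%s.png"%n)
    for P in (p,p+[0,0,.05],np.array([.571,-.14,.34])):
        X=R@P+t;print(n,P.round(3),(X[:2]/X[2]*[c["fx"],c["fy"]]+[c["cx"],c["cy"]]).round(1))
    for z in (.18,.2,.22,.25,.3,.34):
        k=W[disc(W,(.3,.5,-.25,.0),z-.01,z+.01)];print(z,len(k),k.mean(0).round(3) if len(k) else 0)
print(get_obs()["time_s"])
a=cv2.imread("pics/l2_scene.png")[60:210,140:300];b=cv2.imread("pics/l2_top.png")[130:280,390:550]
cv2.imwrite("pics/l2.png",np.hstack([cv2.resize(i,(400,375)) for i in(a,b)]))
E
```

```text
18.2 [ 0.40699226 -0.14205117  0.18647142]
scene [ 0.407 -0.142  0.186] [236.5 119. ]
scene [ 0.407 -0.142  0.236] [233.5 106.4]
scene [ 0.571 -0.14   0.34 ] [195.4 122.4]
0.18 0 0
0.2 0 0
0.22 13 [ 0.415 -0.143  0.226]
0.25 59 [ 0.412 -0.137  0.25 ]
0.3 27 [ 0.413 -0.135  0.295]
0.34 422 [ 0.426 -0.132  0.339]
top [ 0.407 -0.142  0.186] [473.7 250.5]
top [ 0.407 -0.142  0.236] [481.6 250.4]
top [ 0.571 -0.14   0.34 ] [494.4 166.3]
0.18 0 0
0.2 0 0
0.22 1 [ 0.399 -0.13   0.23 ]
0.25 29 [ 0.406 -0.129  0.25 ]
0.3 0 0
0.34 225 [ 0.414 -0.111  0.34 ]
18.3
```

View pics/l2.png

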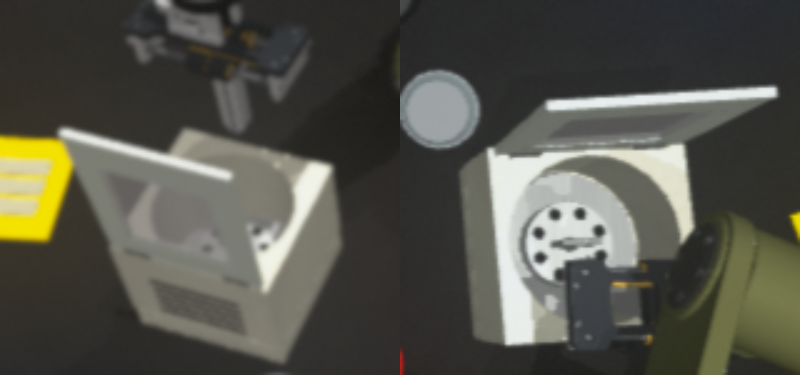

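The crop shows the lid still upright. The closed fingertips are at about (235,112) in the scene image, but the reported TCP projects to (236,119). So the tips end about 28 mm above the TCP and passed over the lid. I'll repeat the push about 30 mm lower and look at the lid on the way.

Request:
send_rows(motion=[[[0,0,-0.9],[0,0,0],-1],[[0,0,-0.9],[0,0,0],-1],[[0,0,-0.9],[0,0,0],-1],[[0,0,-0.9],[0,0,0],-1],[[0,0,-0.9],[0,0,0],-1],[[0,0,-0.9],[0,0,0],-1],[[0,0,-0.9],[0,0,0],-1],[[0,0,-0.7],[0,0,0],-1],[[0,0,0],[0,0,0],-1]])

```text
time_s: 19.2
ee_pos: [0.4067, -0.1421, 0.3985]
eef_rot: [-3.14, 0.005, 3.14]
force: [0.2, 0.2, 0.0]
grip_width: 0.0005
grip_force: 0.0
```

Request:
send_rows(motion=[[[-0.6,0,0],[0,0,0],-1],[[-0.8,0,0],[0,0,0],-1],[[-0.9,0,0],[0,0,0],-1],[[-0.9,0,0],[0,0,0],-1],[[-0.9,0,0],[0,0,0],-1],[[-0.9,0,0],[0,0,0],-1],[[-0.9,0,0],[0,0,0],-1],[[-0.7,0,0],[0,0,0],-1],[[0,0,0],[0,0,0],-1]])

```text
time_s: 20.1
ee_pos: [0.6057, -0.1419, 0.3928]
eef_rot: [3.141, -0.003, 3.141]
force: [0.8, -0.2, -0.4]
grip_width: 0.0004
grip_force: 0.0
```

Request:
send_rows(motion=[[[0,0,0.7],[0,0,0],-1],[[0,0,0.8],[0,0,0],-1],[[0,0,0.8],[0,0,0],-1],[[0,0,0.8],[0,0,0],-1],[[0,0,0.8],[0,0,0],-1],[[0,0,0.3],[0,0,0],-1],[[0,0,0],[0,0,0],-1]])

```text
time_s: 20.8
ee_pos: [0.6035, -0.142, 0.2688]
eef_rot: [3.141, -0.002, 3.14]
force: [-0.4, 0.3, 0.2]
grip_width: 0.0007
grip_force: 0.0
```

```bash
python3 - <<'E'
from h import *
o=get_obs();p=o["ee_pos"];print(o["time_s"],p,o["force"])
c,W,R,t=cam("scene")
q=W[disc(W,(.585,.66,-.18,-.1),.17,.38)];print(len(q),q.min(0),np.histogram(q[:,2],bins=np.arange(.17,.39,.02)))
q=W[disc(W,(.5,.58,-.24,-.04),.17,.38)];print("lid",q.max(0))
E
```

```text
20.8 [ 0.6034551  -0.14201048  0.26881922] [-0.39630625  0.25817847  0.19426827]
259 [ 0.59268864 -0.15520639  0.30245727] (array([ 0,  0,  0,  0,  0,  0,  8, 71, 80, 79]), array([0.17, 0.19, 0.21, 0.23, 0.25, 0.27, 0.29, 0.31, 0.33, 0.35, 0.37]))
lid [ 0.57360044 -0.04808831  0.34310592]
```

Request:
send_rows(motion=[[[0.5,0,0],[0,0,0],-1],[[0.5,0,0],[0,0,0],-1],[[0.5,0,0],[0,0,0],-1],[[0.5,0,0],[0,0,0],-1],[[0.5,0,0.1],[0,0,0],-1],[[0.5,0,0.1],[0,0,0],-1],[[0.5,0,0.2],[0,0,0],-1],[[0.5,0,0.25],[0,0,0],-1],[[0,0,0],[0,0,0],-1]])

```text
time_s: 21.75
ee_pos: [0.4835, -0.1421, 0.2512]
eef_rot: [-3.141, 0.002, 3.14]
force: [1.2, -0.3, 0.8]
grip_width: 0.0006
grip_force: 0.0
```

```bash
python3 - <<'E'
from h import *
o=get_obs();p=o["ee_pos"];print(o["time_s"],p,o["force"])
c,W,R,t=cam("scene")
q=W[disc(W,(.36,.6,-.24,-.17),.16,.38)];print("lid",q.min(0),q.max(0),line(q[:,[0,2]]))
E
```

```text
21.75 [ 0.48349351 -0.14209171  0.25122553] [ 1.20566556 -0.30928462  0.78820422]
lid [ 0.45033522 -0.23473144  0.1600903 ] [ 0.56648774 -0.17009604  0.31092664] [ 0.5705 -0.8213  0.5075  0.2369]
```

The lid is now following, at about 55°.

Request:
send_rows(motion=[[[0.45,0,0.3],[0,0,0],-1],[[0.45,0,0.35],[0,0,0],-1],[[0.4,0,0.4],[0,0,0],-1],[[0.35,0,0.45],[0,0,0],-1],[[0.3,0,0.5],[0,0,0],-1],[[0.25,0,0.5],[0,0,0],-1],[[0.2,0,0.5],[0,0,0],-1],[[0.1,0,0.4],[0,0,0],-1],[[0,0,0.3],[0,0,0],-1],[[0,0,0],[0,0,0],-1]])

```text
time_s: 22.8
ee_pos: [0.4093, -0.1418, 0.1385]
eef_rot: [3.141, -0.001, 3.14]
force: [0.6, 0.6, -0.5]
grip_width: 0.0007
grip_force: 0.0
```

Request:
send_rows(motion=[[[0,0,0.1],[0,0,0],-1],[[0,0,0.1],[0,0,0],-1],[[0,0,0],[0,0,0],-1]])

```text
time_s: 23.1
ee_pos: [0.4093, -0.1418, 0.133]
eef_rot: [3.142, 0.0, 3.14]
force: [0.3, 0.6, -0.2]
grip_width: 0.0005
grip_force: 0.0
```

Request:
send_rows(motion=[[[0,0,0.1],[0,0,0],-1],[[0,0,0.1],[0,0,0],-1],[[0,0,0],[0,0,0],-1]])

```text
time_s: 23.4
ee_pos: [0.409, -0.1418, 0.1267]
eef_rot: [3.141, -0.0, 3.14]
force: [0.7, -0.7, 0.4]
grip_width: 0.0004
grip_force: 0.0
```

Request:
send_rows(motion=[[[0,0,0.06],[0,0,0],-1],[[0,0,0],[0,0,0],-1]])

```text
time_s: 23.6
ee_pos: [0.4092, -0.1419, 0.1255]
eef_rot: [-3.141, 0.0, 3.14]
force: [-1.8, 0.9, 2.7]
grip_width: 0.0001
grip_force: 1.6
```

```bash
cat > lid.py <<'E'
from h import *
o=get_obs();p=o["ee_pos"];print(o["time_s"],p,o["force"])
for n in("scene","top"):
    c,W,R,t=cam(n)
    for y0,y1 in((-.24,-.17),(-.11,-.05)):
        q=W[disc(W,(.36,.56,y0,y1),.145,.25)];print(n,len(q),q.min(0),q.max(0),line(q[:,[0,2]]))
E
python3 lid.py
```

```text
23.6 [ 0.40924857 -0.14189561  0.12551265] [-1.80268213  0.91100543  2.7090578 ]
scene 1106 [ 0.37234343 -0.23770171  0.14858895] [ 0.55991941 -0.17010791  0.16674591] [1.     0.001  0.4893 0.1593]
scene 1233 [ 0.36665186 -0.10997154  0.14515119] [ 0.55995462 -0.05000788  0.16674751] [ 1.     -0.0053  0.4385  0.1596]
top 942 [ 0.44763621 -0.23699748  0.14818143] [ 0.5599072  -0.17004232  0.16450678] [0.9999 0.0124 0.5135 0.1584]
top 1724 [ 0.36933254 -0.10999826  0.14510392] [ 0.55934601 -0.05006272  0.16444396] [1.     0.0012 0.4828 0.1586]
```

Request:
send_rows(motion=[[[0,0,0.06],[0,0,0],-1],[[0,0,0],[0,0,0],-1]])

```text
time_s: 23.9
ee_pos: [0.4095, -0.142, 0.1251]
eef_rot: [-3.141, 0.001, 3.14]
force: [-9.5, 4.1, 22.9]
grip_width: 0.0005
grip_force: 11.8
```

Request:
send_rows(motion=[[[0,0,-0.3],[0,0,0],-1],[[0,0,-0.6],[0,0,0],-1],[[0,0,-0.9],[0,0,0],-1],[[0,0,-0.9],[0,0,0],-1],[[0,0,-0.9],[0,0,0],-1],[[0,0,-0.9],[0,0,0],-1],[[0,0,0],[0,0,0],-1],[[0,0,0],[0,0,0],-1]])

```text
time_s: 24.7
ee_pos: [0.4092, -0.1419, 0.2581]
eef_rot: [-3.142, 0.0, 3.14]
force: [-0.2, 0.1, -0.1]
grip_width: 0.0004
grip_force: 0.0
```

```bash
python3 lid.py; python3 - <<'E'
from h import *
c,W,R,t=cam("scene");save(c,"end.png")
q=W[disc(W,(.41,.53,-.2,-.08),.06,.14)];print(len(q))
E
```

```text
24.7 [ 0.40916006 -0.14185197  0.25814495] [-0.22915603  0.07932369 -0.05583661]
scene 1128 [ 0.37327245 -0.23699283  0.14793453] [ 0.55997746 -0.17008921  0.16487692] [ 1.     -0.0035  0.4692  0.1593]
scene 1229 [ 0.36576743 -0.10999631  0.14513189] [ 0.55983504 -0.05005545  0.16544733] [ 1.     -0.0018  0.45    0.1588]
top 1268 [ 0.3857807  -0.23949714  0.14612781] [ 0.55996631 -0.17008859  0.16413624] [1.     0.0026 0.5149 0.1584]
top 2051 [ 0.36932607 -0.10998628  0.14522338] [ 0.55949174 -0.05000144  0.16397846] [ 1.     -0.0056  0.4848  0.1584]
0
```

View pics/end.png

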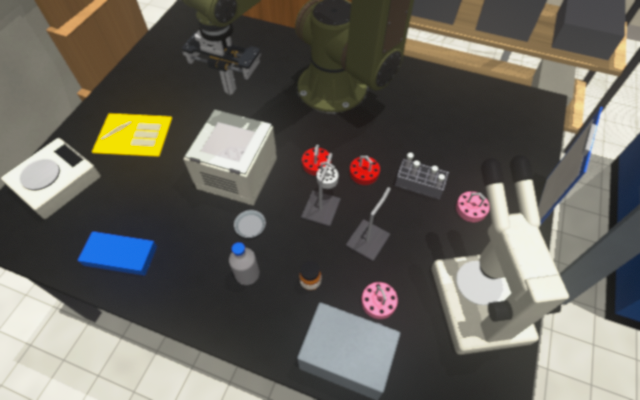

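The lid at (235,140) is shut and flat against its stop. The gripper is clear, the small rotor still hangs at (327,176), and the bystanders have not moved.

```bash
python3 -c "
from station import *
print(hand_in())"
```

```text
the job is handed in; nothing more can be done
None
```

I seated the large rotor level on the spindle, pushed the lid shut to its stop, left the small rotor hanging with the bottle, jar and dish in place, and handed in at about 25 s; no verdict was returned.

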